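# Square up the spacer plates and pin the pack

## Task

The three spacer plates in the blue nest have slid out at its open front, so their holes no longer line up. Push all three fully home against the nest's back wall, then take the red-handled long pin from the rack and put it down through all three plates into the nest, until its collar sits on the top plate; let go of it. Leave the blue-handled short pin and everything else on the table where it stands.

Things in the scene. Friction and masses are not known exactly. Their poses are not given: they have to be found in the camera images.
- nest: Blue steel nest bolted to the table, at the left or right. Origin: on the table, under its hole. +x runs from its open front (robot side) to the back wall, +z up. Base slab under the plates: 25 mm high, x=-44 to +60 mm, 112 mm wide. Guides at y=+-47 to +-56 mm, x=-44 to +50 mm, tops at z=60 mm: the plates have 2 mm play each side. At x=20 mm, bolted steel feet reach y=+-82 mm, 14 mm high.
- nest_hole (a point): Centre of the mouth of the nest's hole, on top of its base slab, 25 mm above the table. Hole 17 mm wide, straight down to the table. Axes as the nest's.
- nest_stop (a point): Middle of the inner face of the nest's back wall, 50 mm beyond the hole's axis, 42 mm above the table; wall top 60 mm. Plates pushed home touch this face: their holes then lie over the nest's hole, they still stand out 6 mm in front of the base slab, and the pack's top is 55 mm above the table.
- plate_low_hole (a point): Centre of the 17 mm hole (half-way through the thickness) in the middle of the lowest spacer plate: loose yellow plastic, 100 x 90 x 10 mm (along the nest's x, y, z), 90 g, underside 25 mm above the table, front edge 50 mm in front of the hole. Starts 14 to 32 mm out of home (nest's -x), each plate by its own amount; pushing the whole pack takes under 10 N.
- plate_mid_hole (a point): Centre of the 17 mm hole (half-way through the thickness) in the middle of the middle spacer plate: loose white plastic, 100 x 90 x 10 mm (along the nest's x, y, z), 90 g, underside 35 mm above the table, front edge 50 mm in front of the hole. Starts 14 to 32 mm out of home (nest's -x), each plate by its own amount; pushing the whole pack takes under 10 N.
- plate_top_hole (a point): Centre of the 17 mm hole (half-way through the thickness) in the middle of the top spacer plate: loose yellow plastic, 100 x 90 x 10 mm (along the nest's x, y, z), 90 g, underside 45 mm above the table, front edge 50 mm in front of the hole. Starts 14 to 32 mm out of home (nest's -x), each plate by its own amount; pushing the whole pack takes under 10 N.
- rack: Aluminium pin rack fixed to the table, 60 x 140 x 55 mm (x, y, z), with two 17 mm holes at y=-36 and +36 mm of its frame. Origin: centre of its underside. The two pins stand upright in it, in either order; each rests with its collar on the rack's top (55 mm above the table).
- pin_grip (a point): Centre of the red round upright handle of the long pin: 24 mm diameter, 46 mm high, to be gripped from above. Under it a steel collar, 30 mm diameter, 4 mm thick, its underside 27 mm below this point; under that a 12 mm steel shaft 50 mm long, its last 12 mm tapering to a 5 mm blunt tip (77 mm below this point). About 90 g. z points up along the pin.
- pin_seat (a point): Point on the long pin's axis, at the underside of its collar (27 mm below pin_grip).
- pin_tip (a point): Tip of the long pin's shaft (77 mm below pin_grip).
- short_pin: Bystander: short pin with blue handle (24 mm diameter, 26 mm high), standing in the other rack hole, too short for the pack. Origin: on its axis, underside of its collar.
- bottle_a: Bystander: amber bottle with red cap, 54 mm diameter, 165 mm high, at the left. Origin: centre of its underside.
- bottle_b: Bystander: amber bottle like bottle_a, at the right.
- tape_roll: Bystander: clear tape roll lying flat, 90 mm diameter, 25 mm high, between the nest and the rack. Origin: centre of its underside.
- cap_tub: Bystander: white bowl, 90 mm wide, 50 mm high, beyond the work area. Origin: centre of its underside.

How it is judged (in metres and radians):
On the way:
1. all three plates are pushed home in the nest, their holes over the nest's hole (within 5 mm) (horizontal distance between each of plate_low_hole, plate_mid_hole, plate_top_hole and nest_hole below 0.005 m), for 0.2 s.
At the end, for the whole second after the job is handed in: Each plate's hole lies within 6 mm (level) of the nest's hole; the red-handled pin stands through all three into the nest, upright within 0.1 rad, tip within 7 mm of the hole's axis, its collar's underside 51 to 58 mm above the nest's underside (on the top plate); released (horizontal distance between each of plate_low_hole, plate_mid_hole, plate_top_hole and nest_hole below 0.006 m and horizontal distance between pin_tip and nest_hole below 0.007 m and z of pin_seat in the frame of nest between 0.051 and 0.058 m and angle between pin_grip's own z axis and vertical below 0.1 rad); the robot touches nothing.
It fails at once if the blue-handled short pin is moved more than 25 mm (distance of short_pin from where it was at the start of the episode above 0.025 m).
It fails at once if a bottle, the tape roll or the white bowl is moved more than 30 mm (distance of any of bottle_a, bottle_b, tape_roll, cap_tub from where it was at the start of the episode above 0.03 m).
It also fails if it takes over 58 s, if anything falls off the work surface, if the arm or the gripper's body presses on something with over 40 N, if the wrist force passes 120 N, or if a joint passes its speed limit or range.

## Robot

A 6-joint arm with a two-finger parallel gripper is mounted at the origin on the work surface. World frame = base frame: x ahead of the robot, y to its left, z up, the work surface at z = 0. Lengths are in m, angles in degrees, forces in N, time in s.
With the tool pointing down it reaches from about 0.325 to 0.875 m from the base axis. Payload 4.4 kg.
Tool frame: the origin (TCP) lies midway between the tips of the shut fingers; the grasp point (between the pads) lies tcp_to_grasp behind it (tcp_to_grasp is the distance from the TCP to the grasp point, in m); z points along the fingers, y is the line along which they close (so a half turn about z gives the same grasp; the last joint's range is limited). The gripper opens to 85 mm and grips with 20 to 120 N. Pads are 22 mm wide; open, the fingers measure 114 mm over their backs; the gripper's body (76 mm by 85 mm) begins 54 mm behind the grasp point. The pads swing forward as they close: fully open they stand 13 mm farther back than shut.
Start: joints at [-75.43, 11.837, 88.321, -0, 79.842, -8.623], TCP at [0.226, -0.529, 0.231] pointing down, gripper open.
Joint ranges: [-156.59, 156.59], [-49.26, 127.26], [12.9, 141.05], [-63.56, 243.56], [4.71, 150.69], [-161.64, 161.64]. Speed limits (degrees/s): [159.86, 159.86, 180, 180, 180, 180].

## Interface

Orientations are given as a 3x3 rotation matrix whose columns are the frame's x, y, z axes.
In Python, from plant import * gives the robot as it stands.
- The arm moves only by the tool apply_moves, never from a script. Its arguments are lists of equal length, an entry for each row: "rot": the turn, a rotation vector about the tool's x, y, z normalised to -1 to 1, where 1 is pi/4 rad, a list of three; "linear": the shift along the tool's x, y, z normalised to -1 to 1, where 1 is 400 mm, a list of three; "jaw": the opening, from 0 (shut) to 1 (fully open). A call has 1 to 8 rows; each row is the pose to reach, as a shift and turn from the pose commanded when the call began, along the tool's axes at that moment; what a row does not reach only later rows make up. A row lasts 1/8 s, in which the tool goes at most 62.5 mm and 10.7 degrees, less where a joint would pass 70% of its speed; a pose out of reach is approached as far as the arm can. A call with a number of a shift or a turn outside -1 to 1 is refused whole. A call with a gripper value outside its range is refused whole. The fingers move at their own pace and stop on an object; "squeeze" is the grip in N (left out, the last holds). Time passes only in rows, so rows that repeat a pose let the fingers close. It gives the time, the measured TCP pose, the force, the opening and the grip force at its end, in the units of the state.
- state(): the state, without advancing time (a new reading comes with each control period).
- get_image(name): name is "side" or "top" or "wrist"; returns a dict with "image" (480x640x3 uint8, blue, green, red), "camera_matrix" (3x3 intrinsics, pixels), "T" (4x4, takes a point from camera to world coordinates). Camera axes: x right, y up, looking along -z (the intrinsics and any distortion apply to the point x, -y, -z); pixel columns grow to the right and rows downward; lengths in m; the calibration is good to about 2 mm. A picture is of the moment at which its call begins. There is no depth.
- close_job(): hands the job in; it is judged then, once.
Trained networks look in a picture, given as the dict that the camera call returned (one of the last four; its "shot" number tells which), for a name from the list of things; names that differ only in an ending like _2 or _b are one class to them, and where a whole thing is asked for, a point or a joint stands for the part that bears it (a point fixed in the world has none). Each returns a list of dicts, best first, with "confidence" (0 to 1); they miss things now and then, are a little off and sometimes report something else, mostly with a low value. They report only what shows in the picture. A call takes as long as a camera call.
- trace(label, picture): "pixels" (480x640 bool, what is visible of it) and "location" ([column, row] in pixels, amid what is visible of it).
- spot_point(label, picture): "location" ([column, row] in pixels: a listed point, or the origin of a listed thing).
The state is a dict: "time": time; "joint_pos": joint angles; "qd": joint speeds; "effort": joint torques, N m; "ee_pos": TCP position; "orientation": TCP orientation; "ft_force": force on the tool from outside, world axes, zero at the start; "torque": the same for the moment, N m; "grip_width": finger opening in m; "grip_force": force on a finger pad.
Only numpy, scipy, OpenCV 4.12 (cv2) and the standard library are available. Lean on these libraries where they do the work, as an engineer would, in place of code of your own. Each camera call takes 0.05 s, during which the arm holds its last target. There are 200 camera calls.

## Working session

There is one attempt and no reset: what is moved stays moved. The work goes in short steps, Python scripts to look and compute and a tool call to move; the robot and the scene stay as the last step left them, time stands still between calls to the robot, and variables do not carry over. Pictures are saved under pics/ and viewed, at most 10 in all, crops included, and the job is handed in when it is done.

Besides the shell and the picture viewer there is one more tool, called after "Call:" by a JSON object that holds its "method" and its "body". apply_moves: Moves the arm, as the interface text tells. Its arguments: {"type":"object","properties":{"rot":{"type":"array","items":{"type":"array","items":{"type":"number"}}},"linear":{"type":"array","items":{"type":"array","items":{"type":"number"}}},"jaw":{"type":"array","items":{"type":"number"}},"squeeze":{"type":"number"}},"required":["rot","linear","jaw"]}

```bash
mkdir -p pics; ls; cat > h.py <<'E'
from plant import *
import numpy as np, cv2
def ray(p,px):
    K=p["camera_matrix"];T=np.array(p["T"])
    d=np.linalg.inv(K)@np.array([px[0],px[1],1.]);d=np.array([d[0],-d[1],-d[2]])
    return T[:3,3],T[:3,:3]@d
def atz(p,px,z):
    o,d=ray(p,px);return o+d*(z-o[2])/d[2]
def proj(p,X):
    T=np.array(p["T"]);c=T[:3,:3].T@(np.array(X)-T[:3,3]);c=np.array([c[0],-c[1],-c[2]])
    u=np.array(p["camera_matrix"])@c;return u[:2]/u[2]
E
python3 - <<'E'
from h import *
s=state();print({k:np.round(v,4).tolist() for k,v in s.items()})
try: print(tcp_to_grasp)
except Exception as e: print(e)
Z=dict(nest=0,nest_hole=.025,nest_stop=.042,plate_low_hole=.03,plate_mid_hole=.04,plate_top_hole=.05,rack=0,pin_grip=.082,pin_seat=.055,short_pin=.055,bottle_a=0,tape_roll=0,cap_tub=0)
for n in("top","side"):
    p=get_image(n);cv2.imwrite(f"pics/{n}0.png",p["image"]);print(n,[k for k in p],np.round(p["T"],3).tolist())
    for k,z in Z.items():
        for r in spot_point(k,p)[:3]:
            print(n,k,round(r["confidence"],2),np.round(r["location"],1),np.round(atz(p,r["location"],z),4))
E
```

```text
pics
{'time': 0.0, 'joint_pos': [-75.4308, 11.8848, 88.4049, -0.0007, 79.8426, -8.6244], 'qd': [0.0207, 0.0757, -0.0299, -0.1015, -0.0648, -0.0222], 'effort': [0.0012, -38.3033, -29.1596, -0.0003, 0.0104, -0.0], 'ee_pos': [0.2262, -0.5278, 0.2301], 'orientation': [[0.9192, 0.3938, -0.0006], [0.3938, -0.9192, 0.0022], [0.0003, -0.0023, -1.0]], 'ft_force': [-0.1547, -1.1768, -0.4112], 'torque': [-0.0156, -0.0065, 0.0301], 'grip_force': 0.0, 'grip_width': 0.0853}
0.0187
top ['image', 'camera_matrix', 'T', 'shot'] [[0.027, 0.997, -0.073, 0.518], [-0.999, 0.029, 0.016, 0.015], [0.018, 0.072, 0.997, 1.28], [0.0, 0.0, 0.0, 1.0]]
top nest_stop 0.96 [256.6 237.6] [0.5976 0.157  0.042 ]
top plate_low_hole 0.38 [418.8 253.6] [ 0.5727 -0.2068  0.03  ]
top plate_mid_hole 0.62 [244.7 259.3] [0.5488 0.1818 0.04  ]
top plate_top_hole 0.8 [239.1 267.9] [0.5293 0.192  0.05  ]
top rack 0.81 [401.  255.4] [ 0.5688 -0.1711  0.    ]
top pin_grip 0.63 [426.4 251.1] [ 0.5763 -0.214   0.082 ]
top pin_seat 0.63 [417.7 249.1] [ 0.5815 -0.1998  0.055 ]
top pin_seat 0.32 [239.3 267.8] [0.5295 0.1908 0.055 ]
top 
[... 836 characters left out ...]
4 0.05  ]
side rack 0.65 [331.2 227.5] [ 0.5633 -0.1799  0.    ]
side rack 0.44 [323.4 309.1] [0.551  0.1471 0.    ]
side pin_grip 0.6 [329.9 198.7] [ 0.5713 -0.2112  0.082 ]
side pin_grip 0.51 [250.6 260.1] [0.7439 0.0775 0.082 ]
side pin_seat 0.71 [326.7 202.7] [ 0.5822 -0.2278  0.055 ]
side pin_seat 0.58 [328.9 228.1] [ 0.5635 -0.1074  0.055 ]
side short_pin 0.59 [319.  413.2] [0.525  0.4656 0.055 ]
side short_pin 0.44 [331.2 222.2] [ 0.5597 -0.1349  0.055 ]
side bottle_a 0.83 [352.3 179.9] [ 0.5176 -0.4444  0.    ]
side tape_roll 0.82 [373.7 268.2] [ 0.4319 -0.0163  0.    ]
side cap_tub 0.73 [250.3 257.1] [ 0.7747 -0.0226  0.    ]
side cap_tub 0.19 [371.9 270.2] [ 0.4364 -0.0078  0.    ]
```

```bash
python3 - <<'E'
import cv2,numpy as np
a=cv2.imread("pics/top0.png");b=cv2.imread("pics/side0.png")
f=lambda i,x,y,w,h:cv2.resize(i[y:y+h,x:x+w],(400,300),interpolation=cv2.INTER_CUBIC)
c=np.vstack([np.hstack([f(a,190,200,120,90),f(a,350,210,120,90)]),np.hstack([f(b,250,255,160,120),f(b,270,160,120,90)])])
cv2.imwrite("pics/m0.png",c)
E
```

```text
(no output)
```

View pics/m0.png

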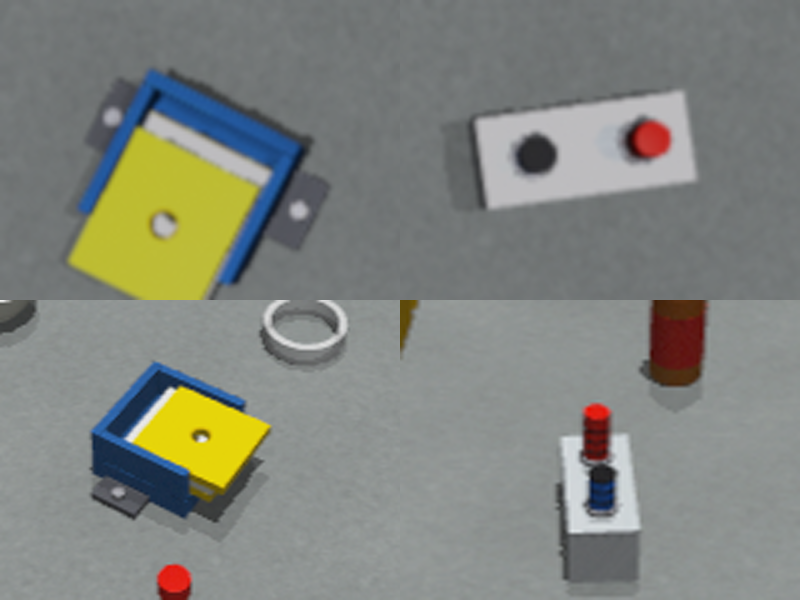

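```bash
cat > fit.py <<'E'
from h import *
from scipy.optimize import least_squares
p=get_image("top");q=get_image("side")
L=[(60,56),(60,-56),(-44,56),(-44,-56)]
top=[(235.6,221),(280.6,243.5),(214.6,263),(259,285)]
side=[(288,308.2),(312,280.2),(326,323),(348,296.2)]
def W(v,x,y,z): 
    c,s=np.cos(v[2]),np.sin(v[2]);return np.array([v[0]+c*x-s*y,v[1]+s*x+c*y,z])
def fit(obs):
    f=lambda v:np.concatenate([proj(c,W(v,x/1e3,y/1e3,.06))-o for c,O in obs for (x,y),o in zip(L,O)])
    r=least_squares(f,[.56,.177,-.45]);return r.x,np.round(r.fun,1)
for o in([(p,top)],[(q,side)],[(p,top),(q,side)]):
    v,e=fit(o);print(np.round(v[:2],4),np.degrees(v[2]),e)
c,s=np.cos(v[2]),np.sin(v[2])
for n,o in((p,(.5293,.192)),(q,(.5324,.2004))):
    d=np.array(o)-v[:2];print("top plate hole in nest",d@[c,s],d@[-s,c])
E
python3 fit.py
```

```text
[0.5548 0.177 ] -24.84524026399028 [-0.1 -0.6  0.5 -0.3 -1.  -0.   0.6  0.9]
[0.5521 0.1808] -23.72517450636308 [-0.8 -0.1 -0.1 -1.1 -0.1  2.5  1.1 -1.8]
[0.5536 0.1781] -24.391218264613173 [-1.   0.  -0.1 -0.1 -1.5  0.7  0.3  1.3 -1.3 -1.3 -0.2 -2.  -1.   1.6
  0.7 -2.4]
top plate hole in nest -0.027903163618938437 0.0025790510591767765
top plate hole in nest -0.028548752714345663 0.011509516596868026
```

```bash
cat >> h.py <<'E'
def plan(pos,yaw,s=None):
    from scipy.spatial.transform import Rotation as R
    s=s or state();A=np.array(s["orientation"]);c,q=np.cos(np.radians(yaw)),np.sin(np.radians(yaw))
    B=np.array([[c,q,0],[q,-c,0],[0,0,-1.]])
    print("lin",np.round(A.T@(np.array(pos)-s["ee_pos"])/.4,4),"rot",np.round(R.from_matrix(A.T@B).as_rotvec()/(np.pi/4),3),"t",round(s["time"],2))
E
python3 -c "
from h import *
plan([.34,-.2,.25],68)
w=get_image('wrist');s=state();A=np.array(s['orientation']);T=np.array(w['T']);print(np.round(A.T@(T[:3,3]-s['ee_pos']),3),np.round(A.T@T[:3,:3],3).tolist())
"
```

```text
lin [ 0.5844 -0.6431 -0.0468] rot [-0.    -0.    -0.996] t 1.5
[ 0.07  -0.001 -0.142] [[0.001, 0.961, 0.275], [1.0, -0.001, -0.001], [-0.001, 0.275, -0.961]]
```

Call:
{"method": "apply_moves", "body": {"rot": [[0,0,-1],[0,0,-1],[0,0,-1],[0,0,-1],[0,0,-1],[0,0,-1]], "linear": [[0.58,-0.64,-0.05],[0.58,-0.64,-0.05],[0.58,-0.64,-0.05],[0.58,-0.64,-0.05],[0.58,-0.64,-0.05],[0.58,-0.64,-0.05]], "jaw": [0.5,0.5,0.5,0.5,0.5,0.5]}}

```text
time: 2.3
ee_pos: [0.3393, -0.1993, 0.2517]
orientation: [[0.369, 0.929, 0.001], [0.929, -0.369, -0.0], [0.0, 0.001, -1.0]]
ft_force: [0.9, -1.2, -0.3]
grip_width: 0.0428
grip_force: 0.0
```

```bash
python3 -c "
from h import *
print(state()['ee_pos']);plan([.42,.05,.25],112);plan([.44,.23,.25],155.2)
"
```

```text
[ 0.33931834 -0.19934581  0.25168483]
lin [ 0.6538 -0.0427  0.0042] rot [ 0.001  0.    -0.97 ] t 2.3
lin [ 1.0905 -0.1624  0.0041] rot [ 1.00e-03  1.00e-03 -1.93e+00] t 2.3
```

Call:
{"method": "apply_moves", "body": {"rot": [[0,0,-0.97],[0,0,-0.97],[0,0,-0.97],[0,0,-0.97],[0,0,-0.97]], "linear": [[0.65,-0.04,0],[0.65,-0.04,0],[0.65,-0.04,0],[0.65,-0.04,0],[0.65,-0.04,0]], "jaw": [0.5,0.5,0.5,0.5,0.5]}}

```text
time: 2.92
ee_pos: [0.4209, 0.0489, 0.2515]
orientation: [[-0.379, 0.926, 0.0], [0.926, 0.379, 0.001], [0.0, 0.001, -1.0]]
ft_force: [-0.5, -1.1, -0.6]
grip_width: 0.0429
grip_force: 0.0
```

```bash
python3 -c "
from h import *
plan([.42,.23,.25],155.2)
"
```

```text
lin [0.42   0.1694 0.004 ] rot [ 0.001 -0.    -0.954] t 2.92
```

Call:
{"method": "apply_moves", "body": {"rot": [[0,0,-0.954],[0,0,-0.954],[0,0,-0.954],[0,0,-0.954],[0,0,-0.954]], "linear": [[0.42,0.17,0],[0.42,0.17,0],[0.42,0.17,0],[0.42,0.17,0],[0.42,0.17,0]], "jaw": [0.5,0.5,0.5,0.5,0.5]}}

```text
time: 3.55
ee_pos: [0.4213, 0.2263, 0.2511]
orientation: [[-0.903, 0.429, -0.0], [0.429, 0.903, -0.001], [-0.0, -0.001, -1.0]]
ft_force: [0.5, -0.9, 0.4]
grip_width: 0.0428
grip_force: 0.0
```

```bash
python3 -c "
from h import *
p=get_image('wrist');cv2.imwrite('pics/w1.png',p['image'])
Z=dict(nest=0,nest_hole=.025,nest_stop=.042,plate_low_hole=.03,plate_mid_hole=.04,plate_top_hole=.05)
for k,z in Z.items():
    for r in spot_point(k,p)[:2]:
        print(k,round(r['confidence'],2),np.round(r['location'],1),np.round(atz(p,r['location'],z),4))
v=(.5548,.177,np.radians(-24.8));c,s=np.cos(v[2]),np.sin(v[2])
for x,y in((60,56),(60,-56),(-44,56),(-44,-56)):
    x,y=x/1e3,y/1e3;print(proj(p,[v[0]+c*x-s*y,v[1]+s*x+c*y,.06]))
"
```

```text
nest 0.69 [325.7 315. ] [0.5526 0.1815 0.    ]
nest 0.19 [328.5 316.3] [0.5556 0.1838 0.    ]
nest_hole 0.76 [323.5 326.7] [0.5524 0.1781 0.025 ]
nest_stop 0.58 [325.9 376.8] [0.6012 0.1579 0.042 ]
plate_low_hole 0.59 [528.3 208.8] [0.5175 0.4208 0.03  ]
plate_mid_hole 0.77 [325.9 323.3] [0.5419 0.1853 0.04  ]
plate_top_hole 0.93 [328.2 315.8] [0.5299 0.1932 0.05  ]
plate_top_hole 0.63 [137.8 301.5] [0.432  0.0238 0.05  ]
[376.59337599 395.04378282]
[272.39394496 395.72314819]
[380.59937373 307.01775562]
[268.28206223 307.86704713]
```

View pics/w1.png

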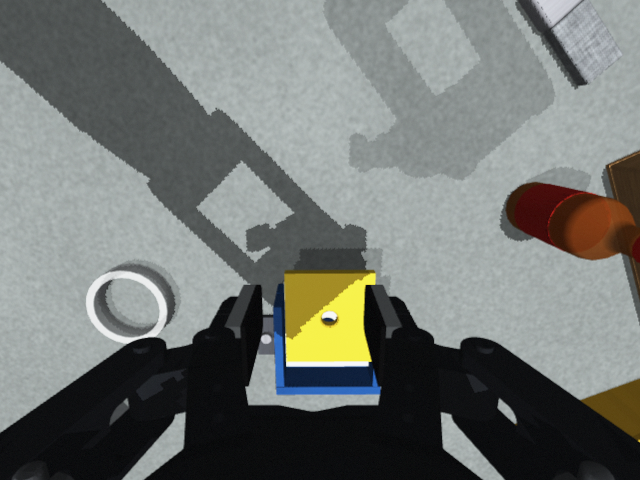

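```bash
python3 -c "
from h import *
plan([.4395,.2305,.1],155.2)
plan([.4395,.2305,.013],155.2)
"
```

```text
lin [-0.0359  0.0296  0.3784] rot [ 0.     0.    -0.013] t 3.9
lin [-0.0358  0.0296  0.5959] rot [ 0.     0.    -0.013] t 3.9
```

Call:
{"method": "apply_moves", "body": {"rot": [[0,0,0],[0,0,0],[0,0,-0.01],[0,0,-0.01],[0,0,-0.01],[0,0,-0.01],[0,0,-0.01],[0,0,-0.01]], "linear": [[-0.036,0.03,0.1],[-0.036,0.03,0.25],[-0.036,0.03,0.38],[-0.036,0.03,0.5],[-0.036,0.03,0.56],[-0.036,0.03,0.59],[-0.036,0.03,0.595],[-0.036,0.03,0.595]], "jaw": [0.4,0.4,0.4,0.4,0.4,0.4,0.4,0.4]}}

```text
time: 4.9
ee_pos: [0.4406, 0.2317, 0.0144]
orientation: [[-0.908, 0.419, 0.002], [0.419, 0.908, 0.001], [-0.002, 0.002, -1.0]]
ft_force: [0.0, -0.3, 0.3]
grip_width: 0.034
grip_force: 0.0
```

```bash
python3 -c "
from h import *
print(state()['ee_pos'],state()['ft_force'])
for x in(-.085,-.07,-.061): plan([.553+x*.9078,.178-x*.4195,.013],155.2)
p=get_image('wrist');cv2.imwrite('pics/w2.png',p['image'])
"
```

```text
[0.44057116 0.2317396  0.0144241 ] [ 0.01685845 -0.26436858  0.27407993]
lin [-0.099  -0.0041  0.0037] rot [0.002 0.002 0.   ] t 4.9
lin [-0.1365 -0.0041  0.0038] rot [0.002 0.002 0.   ] t 4.9
lin [-0.159  -0.0041  0.0038] rot [0.002 0.002 0.   ] t 4.9
```

View pics/w2.png

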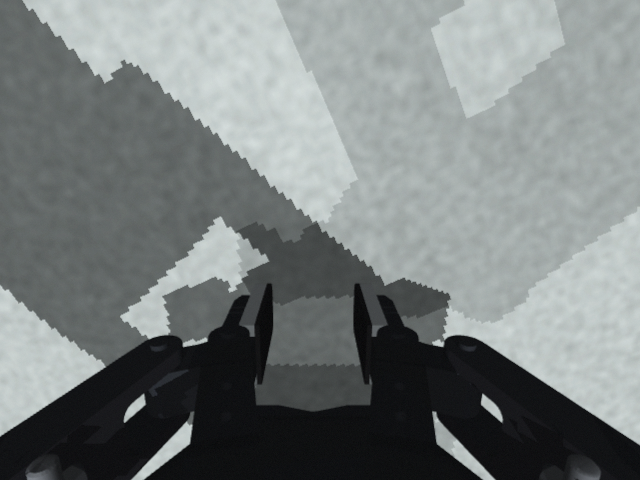

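Call:
{"method": "apply_moves", "body": {"rot": [[0,0,0],[0,0,0],[0,0,0],[0,0,0],[0,0,0],[0,0,0],[0,0,0],[0,0,0]], "linear": [[-0.03,-0.004,0],[-0.06,-0.004,0],[-0.08,-0.004,0],[-0.1,-0.004,0],[-0.11,-0.004,0],[-0.12,-0.004,0],[-0.13,-0.004,0],[-0.135,-0.004,0]], "jaw": [0.4,0.4,0.4,0.4,0.4,0.4,0.4,0.4]}}

```text
time: 5.95
ee_pos: [0.4873, 0.2074, 0.0131]
orientation: [[-0.908, 0.419, -0.001], [0.419, 0.908, 0.0], [0.001, -0.0, -1.0]]
ft_force: [-2.8, 0.7, 1.1]
grip_width: 0.0342
grip_force: 0.9
```

Call:
{"method": "apply_moves", "body": {"rot": [[0,0,0],[0,0,0],[0,0,0],[0,0,0]], "linear": [[-0.004,0,0],[-0.008,0,0],[-0.012,0,0],[-0.015,0,0]], "jaw": [0.4,0.4,0.4,0.4]}}

```text
time: 6.45
ee_pos: [0.4931, 0.2047, 0.0131]
orientation: [[-0.908, 0.419, -0.0], [0.419, 0.908, -0.0], [0.0, -0.0, -1.0]]
ft_force: [-0.7, -0.1, -1.5]
grip_width: 0.0342
grip_force: 0.7
```

Call:
{"method": "apply_moves", "body": {"rot": [[0,0,0],[0,0,0],[0,0,0]], "linear": [[-0.004,0,0],[-0.008,0,0],[-0.01,0,0]], "jaw": [0.4,0.4,0.4]}}

```text
time: 6.82
ee_pos: [0.4969, 0.2031, 0.0133]
orientation: [[-0.908, 0.419, 0.0], [0.419, 0.908, -0.0], [-0.0, 0.0, -1.0]]
ft_force: [-1.3, 0.1, -0.3]
grip_width: 0.034
grip_force: 0.7
```

Call:
{"method": "apply_moves", "body": {"rot": [[0,0,0],[0,0,0]], "linear": [[-0.002,0,0],[-0.004,0,0]], "jaw": [0.4,0.4]}}

```text
time: 7.08
ee_pos: [0.4978, 0.2027, 0.0132]
orientation: [[-0.908, 0.419, -0.001], [0.419, 0.908, 0.0], [0.001, -0.0, -1.0]]
ft_force: [-2.8, 2.1, 1.0]
grip_width: 0.0343
grip_force: 1.0
```

Call:
{"method": "apply_moves", "body": {"rot": [[0,0,0],[0,0,0]], "linear": [[-0.003,0,0],[-0.005,0,0]], "jaw": [0.4,0.4]}}

```text
time: 7.32
ee_pos: [0.4979, 0.2027, 0.0132]
orientation: [[-0.908, 0.419, -0.005], [0.419, 0.908, 0.001], [0.005, -0.001, -1.0]]
ft_force: [-10.0, 5.5, 5.4]
grip_width: 0.034
grip_force: 1.6
```

Call:
{"method": "apply_moves", "body": {"rot": [[0,0,0],[0,0,0]], "linear": [[-0.002,0,0],[-0.004,0,0]], "jaw": [0.4,0.4]}}

```text
time: 7.58
ee_pos: [0.4978, 0.2026, 0.013]
orientation: [[-0.908, 0.419, -0.008], [0.419, 0.908, 0.002], [0.008, -0.001, -1.0]]
ft_force: [-12.1, 6.8, 5.8]
grip_width: 0.0342
grip_force: 2.0
```

```bash
cat > im.py <<'E'
from h import *
import sys
n=sys.argv[1]
b=get_image("side")["image"];a=get_image("top")["image"]
f=lambda i,x,y,w,h:cv2.resize(i[y:y+h,x:x+w],(400,300),interpolation=cv2.INTER_CUBIC)
cv2.imwrite(f"pics/{n}.png",np.hstack([f(a,190,200,120,90),f(b,270,260,100,75)]))
print(state()['ft_force'])
E
python3 im.py m2
```

```text
[-11.04955317   5.48940228   6.01744362]
```

View pics/m2.png

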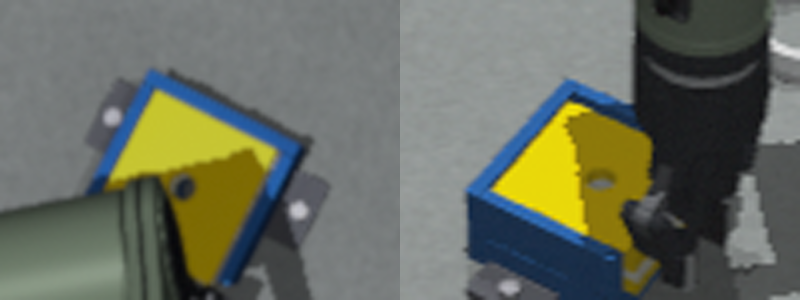

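Call:
{"method": "apply_moves", "body": {"rot": [[0,0,0],[0,0,0],[0,0,0],[0,0,0],[0,0,0],[0,0,0],[0,0,0],[0,0,0]], "linear": [[0.03,0,0],[0.08,0,0],[0.12,0,-0.02],[0.12,0,-0.12],[0.12,0,-0.25],[0.12,0,-0.4],[0.12,0,-0.5],[0.12,0,-0.5]], "jaw": [0.4,0.4,0.4,0.6,1,1,1,1]}}

```text
time: 8.68
ee_pos: [0.4604, 0.2223, 0.2186]
orientation: [[-0.908, 0.419, 0.011], [0.419, 0.908, 0.003], [-0.008, 0.007, -1.0]]
ft_force: [-0.2, -0.3, -0.1]
grip_width: 0.0856
grip_force: 0.0
```

```bash
python3 -c "
from h import *
p=get_image('wrist');cv2.imwrite('pics/w3.png',cv2.resize(p['image'][230:430,220:430],(630,600),interpolation=cv2.INTER_CUBIC))
Z=dict(nest=0,nest_hole=.025,nest_stop=.042,plate_low_hole=.03,plate_mid_hole=.04,plate_top_hole=.05)
for k,z in Z.items():
    for r in spot_point(k,p)[:2]:
        print(k,round(r['confidence'],2),np.round(r['location'],1),np.round(atz(p,r['location'],z),4))
v=(.553,.178,np.radians(-24.8));c,s=np.cos(v[2]),np.sin(v[2])
for x,y in((60,56),(60,-56),(-44,56),(-44,-56)):
    x,y=x/1e3,y/1e3;print(proj(p,[v[0]+c*x-s*y,v[1]+s*x+c*y,.06]))
"
```

```text
nest_stop 0.89 [311.9 364.6] [0.6024 0.1582 0.042 ]
nest_stop 0.23 [535.9 176.6] [0.5127 0.4125 0.042 ]
plate_low_hole 0.96 [312.1 310.1] [0.5532 0.1812 0.03  ]
plate_mid_hole 0.92 [313.3 317.9] [0.5565 0.1809 0.04  ]
plate_top_hole 0.77 [313.6 322.7] [0.5562 0.1813 0.05  ]
[367.15663145 382.07976463]
[250.86799623 382.35134922]
[372.29900581 282.36091878]
[245.48096797 282.44030719]
```

View pics/w3.png

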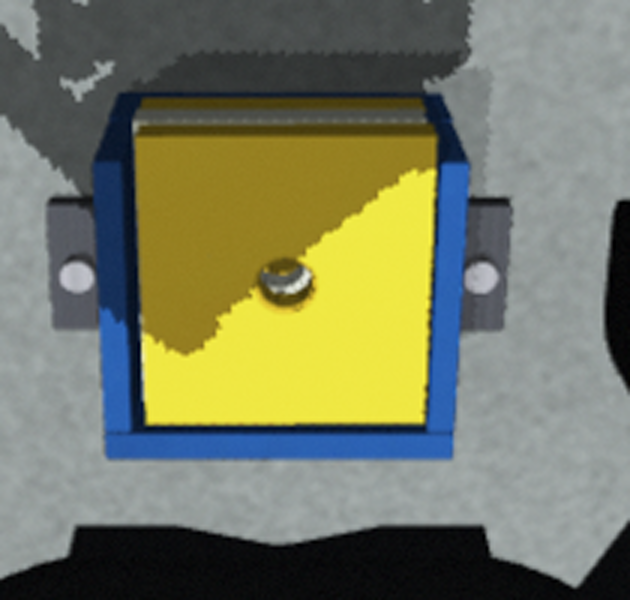

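```bash
python3 -c "
from h import *
from scipy.optimize import least_squares
p=get_image('wrist')
print('tophole',atz(p,(315.7,324.7),.055))
L=[(60,56),(60,-56),(-44,56),(-44,-56)];O=[(371,382.7),(255.3,382.7),(376.3,283.3),(251.7,283.3)]
def W(v,x,y,z): 
    c,s=np.cos(v[2]),np.sin(v[2]);return np.array([v[0]+c*x-s*y,v[1]+s*x+c*y,z])
f=lambda v:np.concatenate([proj(p,W(v,x/1e3,y/1e3,.06))-o for (x,y),o in zip(L,O)])
r=least_squares(f,[.56,.177,-.45]);print(r.x,np.degrees(r.x[2]),np.round(r.fun,1))
t=get_image('top')
for k,z in dict(plate_top_hole=.05,pin_grip=.082,short_pin=.055,rack=0).items():
    for q in spot_point(k,t)[:2]: print(k,q['confidence'],atz(t,q['location'],z))
plan([.56,-.1,.25],102);plan([.42,.0,.25],112)
"
```

```text
tophole [0.54616649 0.18303528 0.055     ]
[ 0.54537986  0.18128691 -0.43416933] -24.876070326977622 [ 2.1  2.4 -1.7  1.9  2.6 -1.3 -3.  -1.8]
plate_top_hole 0.66 [0.5503258  0.17833221 0.05      ]
pin_grip 0.61 [ 0.57875625 -0.21610862  0.082     ]
short_pin 0.57 [ 0.56297982 -0.13717593  0.055     ]
rack 0.86 [ 0.57048004 -0.17503329  0.        ]
rack 0.54 [ 0.51590451 -0.4292615   0.        ]
lin [-0.5682 -0.6218 -0.0926] rot [-1.000e-03 -0.000e+00  1.183e+00] t 9.32
lin [-0.1456 -0.5415 -0.0924] rot [-0.001 -0.     0.96 ] t 9.32
```

```bash
python3 -c "
from h import *
p=get_image('wrist');print(state()['ee_pos']);cv2.imwrite('pics/w4.png',cv2.resize(p['image'][230:430,220:430],(630,600),interpolation=cv2.INTER_CUBIC))
np.savez('w4.npz',T=p['T'],K=p['camera_matrix'])
for k,z in dict(nest_stop=.042,plate_low_hole=.03,plate_mid_hole=.04,plate_top_hole=.05).items():
    for r in spot_point(k,p)[:1]:
        print(k,round(r['confidence'],2),np.round(r['location'],1),np.round(atz(p,r['location'],z),4))
"
```

```text
[0.45793294 0.22106839 0.21308799]
nest_stop 0.92 [315.2 370. ] [0.6004 0.1588 0.042 ]
plate_low_hole 0.82 [314.8 317.9] [0.5542 0.1796 0.03  ]
plate_mid_hole 0.61 [314.9 321.4] [0.5527 0.1804 0.04  ]
plate_top_hole 0.69 [317.7 330.1] [0.557  0.1812 0.05  ]
```

View pics/w4.png

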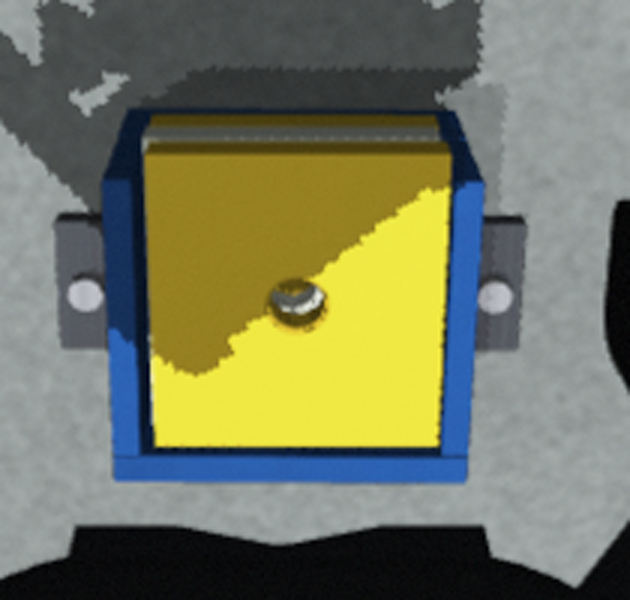

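```bash
python3 -c "
from h import *
from scipy.optimize import least_squares
d=np.load('w4.npz');p=dict(T=d['T'],camera_matrix=d['K'])
print('tophole',atz(p,(319,331.3),.055))
L=[(60,56),(60,-56),(-44,56),(-44,-56)];O=[(375.7,390.3),(257.7,390.3),(381,290.3),(254.3,290.3)]
def W(v,x,y,z): 
    c,s=np.cos(v[2]),np.sin(v[2]);return np.array([v[0]+c*x-s*y,v[1]+s*x+c*y,z])
f=lambda v:np.concatenate([proj(p,W(v,x/1e3,y/1e3,.06))-o for (x,y),o in zip(L,O)])
r=least_squares(f,[.56,.177,-.45]);v=r.x;print(v,np.degrees(v[2]),np.round(r.fun,1))
for px in((319,331.3),(220+155/3,230+447/3),(220+440/3,230+447/3),(220+145/3,230+152/3),(220+450/3,230+152/3)):
  e=atz(p,px,.055)[:2]-v[:2];c,s=np.cos(v[2]),np.sin(v[2]);print(e@[c,s],e@[-s,c])
"
```

```text
tophole [0.55591732 0.182954   0.055     ]
[ 0.55570527  0.18119195 -0.43380193] -24.855019848006062 [ 0.2  0.9  0.1  0.5  0.8 -0.3 -1.1 -0.7]
-0.0005482204586761499 0.0016879691045599203
0.05064489093627694 -0.04312263202172406
0.050342318968229834 0.04749860837532543
-0.05032663094900498 -0.04318211177505994
-0.0505815759106334 0.04614560867612118
```

```bash
python3 -c "
from h import *
plan([.52,-.04,.21],155.2);plan([.53,-.19,.21],155.2)
"
```

```text
lin [-0.4143 -0.5277  0.0083] rot [0.    0.    0.001] t 9.57
lin [-0.5942 -0.8577  0.0083] rot [0.    0.    0.001] t 9.57
```

Call:
{"method": "apply_moves", "body": {"rot": [[0,0,0],[0,0,0],[0,0,0],[0,0,0],[0,0,0],[0,0,0],[0,0,0],[0,0,0]], "linear": [[-0.594,-0.858,0.01],[-0.594,-0.858,0.01],[-0.594,-0.858,0.01],[-0.594,-0.858,0.01],[-0.594,-0.858,0.01],[-0.594,-0.858,0.01],[-0.594,-0.858,0.01],[-0.594,-0.858,0.01]], "jaw": [0.8,0.8,0.8,0.8,0.8,0.8,0.8,0.8]}}

```text
time: 10.58
ee_pos: [0.53, -0.1933, 0.2092]
orientation: [[-0.906, 0.423, 0.0], [0.423, 0.906, -0.001], [-0.001, -0.001, -1.0]]
ft_force: [0.1, 0.4, 0.6]
grip_width: 0.0683
grip_force: 0.0
```

Call:
{"method": "apply_moves", "body": {"rot": [[0,0,0],[0,0,0]], "linear": [[0,0,0],[0,0,0]], "jaw": [0.8,0.8]}}

```text
time: 10.82
ee_pos: [0.5297, -0.1887, 0.2092]
orientation: [[-0.909, 0.418, -0.0], [0.418, 0.909, 0.0], [0.0, 0.0, -1.0]]
ft_force: [0.8, 0.2, 0.1]
grip_width: 0.0682
grip_force: 0.0
```

```bash
python3 -c "
from h import *
p=get_image('wrist');print(state()['ee_pos'],state()['time']);cv2.imwrite('pics/w5.png',p['image'])
np.savez('w5.npz',T=p['T'],K=p['camera_matrix'])
for k,z in dict(pin_grip=.082,pin_seat=.055,short_pin=.055,rack=0).items():
    for r in spot_point(k,p)[:2]:
        print(k,round(r['confidence'],2),np.round(r['location'],1),np.round(atz(p,r['location'],z),4))
"
```

```text
[ 0.52976274 -0.18868375  0.20932817] 10.875
pin_grip 0.59 [314.3 285.5] [ 0.5727 -0.2062  0.082 ]
pin_seat 0.78 [315.5 274.7] [ 0.5746 -0.2058  0.055 ]
short_pin 0.85 [385.1 231.2] [ 0.5634 -0.1369  0.055 ]
rack 0.92 [348.2 239.2] [ 0.5738 -0.1693  0.    ]
```

View pics/w5.png

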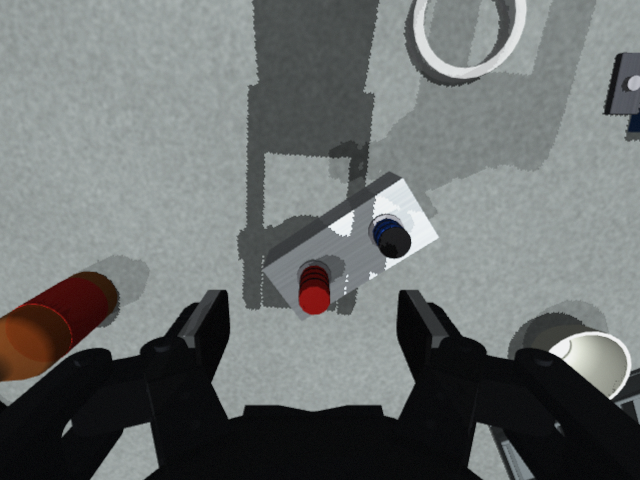

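```bash
python3 -c "
from h import *
d=np.load('w5.npz');p=dict(T=d['T'],camera_matrix=d['K'])
print(atz(p,(314.5,300),.105),atz(p,(314.5,273),.059))
plan([.5735,-.206,.15],155.2);plan([.5735,-.206,.066],155.2)
"
```

```text
[ 0.57410586 -0.20672341  0.105     ] [ 0.57139625 -0.20529828  0.059     ]
lin [-0.1165  0.0076  0.1486] rot [-0.     0.     0.002] t 11.07
lin [-0.1165  0.0076  0.3586] rot [-0.     0.     0.002] t 11.07
```

Call:
{"method": "apply_moves", "body": {"rot": [[0,0,0],[0,0,0],[0,0,0],[0,0,0],[0,0,0],[0,0,0],[0,0,0],[0,0,0]], "linear": [[-0.08,0.005,0],[-0.1165,0.0075,0.05],[-0.1165,0.0075,0.14],[-0.1165,0.0075,0.22],[-0.1165,0.0075,0.29],[-0.1165,0.0075,0.34],[-0.1165,0.0075,0.367],[-0.1165,0.0075,0.367]], "jaw": [0.7,0.65,0.65,0.65,0.65,0.65,0.65,0.65]}}

```text
time: 12.08
ee_pos: [0.5732, -0.2067, 0.0621]
orientation: [[-0.908, 0.419, -0.001], [0.419, 0.908, 0.0], [0.001, 0.0, -1.0]]
ft_force: [0.2, 0.7, 0.2]
grip_width: 0.0554
grip_force: 0.0
```

```bash
python3 -c "
from h import *
p=get_image('wrist');cv2.imwrite('pics/w6.png',p['image'][230:470,180:460]);print(state()['ee_pos'],state()['ft_force'])
"
```

```text
[ 0.57384508 -0.20709877  0.06299648] [ 0.43279677 -0.01462877 -0.12258577]
```

View pics/w6.png

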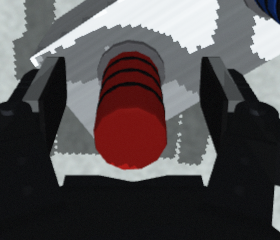

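Call:
{"method": "apply_moves", "body": {"rot": [[0,0,0],[0,0,0],[0,0,0],[0,0,0],[0,0,0],[0,0,0]], "linear": [[0,0,0],[0,0,0],[0,0,0],[0,0,0],[0,0,0],[0,0,0]], "jaw": [0.4,0.2,0.1,0.1,0.1,0.1], "squeeze": 40}}

```text
time: 12.88
ee_pos: [0.5743, -0.2074, 0.0638]
orientation: [[-0.908, 0.419, 0.002], [0.419, 0.908, -0.001], [-0.002, -0.0, -1.0]]
ft_force: [-0.0, 0.7, 6.5]
grip_width: 0.0229
grip_force: 39.3
```

Call:
{"method": "apply_moves", "body": {"rot": [[0,0,0],[0,0,0],[0,0,0],[0,0,0],[0,0,0],[0,0,0]], "linear": [[0,0,-0.03],[0,0,-0.09],[0,0,-0.16],[0,0,-0.22],[0,0,-0.25],[0,0,-0.25]], "jaw": [0.1,0.1,0.1,0.1,0.1,0.1]}}

```text
time: 13.62
ee_pos: [0.5738, -0.207, 0.1633]
orientation: [[-0.908, 0.419, 0.001], [0.419, 0.908, -0.001], [-0.002, -0.0, -1.0]]
ft_force: [-0.3, -1.1, -0.6]
grip_width: 0.0232
grip_force: 39.6
```

```bash
python3 -c "
from h import *
print(state()['ft_force']);plan([.555,.181,.16],155.2)
"
```

```text
[-0.31027104 -1.14621455 -0.55892975]
lin [0.4491 0.8612 0.0074] rot [-0.     0.002  0.001] t 13.62
```

Call:
{"method": "apply_moves", "body": {"rot": [[0,0,0],[0,0,0],[0,0,0],[0,0,0],[0,0,0],[0,0,0],[0,0,0],[0,0,0]], "linear": [[0.06,0.12,0],[0.12,0.24,0],[0.19,0.36,0],[0.25,0.48,0],[0.31,0.6,0],[0.38,0.72,0],[0.43,0.82,0],[0.449,0.861,0]], "jaw": [0.1,0.1,0.1,0.1,0.1,0.1,0.1,0.1]}}

```text
time: 14.62
ee_pos: [0.553, 0.1833, 0.1608]
orientation: [[-0.909, 0.416, -0.003], [0.416, 0.909, -0.0], [0.003, -0.002, -1.0]]
ft_force: [-0.6, -0.8, -1.1]
grip_width: 0.0231
grip_force: 39.7
```

Call:
{"method": "apply_moves", "body": {"rot": [[0,0,0],[0,0,0]], "linear": [[0,0,0.03],[0,0,0.06]], "jaw": [0.1,0.1]}}

```text
time: 14.88
ee_pos: [0.5542, 0.1796, 0.1368]
orientation: [[-0.907, 0.42, -0.002], [0.42, 0.907, -0.001], [0.001, -0.002, -1.0]]
ft_force: [0.4, -0.1, -1.8]
grip_width: 0.0231
grip_force: 39.7
```

Call:
{"method": "apply_moves", "body": {"rot": [[0,0,0],[0,0,0]], "linear": [[0,0,0],[0,0,0]], "jaw": [0.1,0.1]}}

```text
time: 15.12
ee_pos: [0.5548, 0.1799, 0.1382]
orientation: [[-0.907, 0.421, -0.0], [0.421, 0.907, -0.0], [0.0, -0.0, -1.0]]
ft_force: [-0.4, -1.5, -0.6]
grip_width: 0.0229
grip_force: 39.7
```

```bash
python3 -c "
from h import *
s=state();print(s['ee_pos'],s['time']);zt=s['ee_pos'][2]-.0635+.005
f=lambda i,x,y,w,h:cv2.resize(i[y:y+h,x:x+w],(400,400*h//w),interpolation=cv2.INTER_CUBIC)
o=[]
for n,b in(('wrist',(250,230,140,150)),('side',(280,240,80,86))):
    p=get_image(n);o.append(f(p['image'],*b)[:420]);np.savez(n+'7.npz',T=p['T'],K=p['camera_matrix'])
    for k,z in dict(plate_top_hole=.05,pin_grip=zt+.077,pin_seat=zt+.05,pin_tip=zt).items():
        for r in spot_point(k,p)[:2]:
            print(n,k,round(r['confidence'],2),np.round(r['location'],1),np.round(atz(p,r['location'],z),4))
m=min(len(i) for i in o);cv2.imwrite('pics/m7.png',np.hstack([i[:m] for i in o]))
"
```

```text
[0.5548181  0.17991361 0.13820147] 15.125
wrist plate_top_hole 0.58 [314.  244.1] [0.5557 0.1813 0.05  ]
wrist pin_grip 0.71 [313.7 328.4] [0.5561 0.1808 0.1567]
wrist pin_seat 0.85 [312.4 290.6] [0.5528 0.1817 0.1297]
wrist pin_tip 0.6 [315.5 261. ] [0.557  0.1816 0.0797]
wrist pin_tip 0.48 [314.5 246.2] [0.5487 0.1848 0.0797]
side plate_top_hole 0.73 [318.5 304.4] [0.5594 0.1787 0.05  ]
side pin_grip 0.57 [321.3 272.4] [0.5527 0.1799 0.1567]
side pin_seat 0.55 [319.  283.6] [0.5569 0.1887 0.1297]
side pin_tip 0.47 [317.9 299.6] [0.5593 0.1912 0.0797]
```

View pics/m7.png

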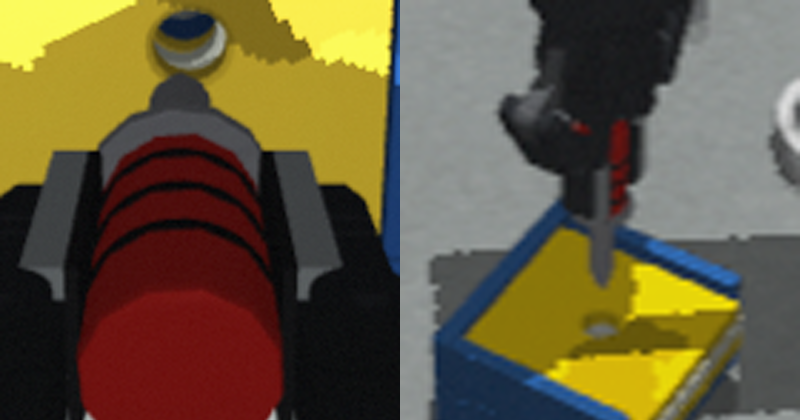

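```bash
python3 -c "
from h import *
c,s=np.cos(np.radians(-24.85)),np.sin(np.radians(-24.85))
for n,h,t in(('wrist',(316.5,245.4),(313,258)),('side',(320.4,305.6),(320.2,297))):
    d=np.load(n+'7.npz');p=dict(T=d['T'],camera_matrix=d['K'])
    a=atz(p,h,.055);b=atz(p,t,.0797);e=(a-b)[:2];print(n,a,b,'nest dx,dy',e@[c,s],e@[-s,c])
    print(proj(p,[.5548,.18,.0797]),proj(p,[.5548,.18,.055]))
"
```

```text
wrist [0.55574349 0.18302941 0.055     ] [0.55477513 0.1810282  0.0797    ] nest dx,dy 3.770510363054553e-05 0.002222865171769033
[311.40172067 258.74345201] [311.59847038 246.01608857]
side [0.5540019  0.18658169 0.055     ] [0.55493911 0.1823463  0.0797    ] nest dx,dy -0.0026303351487064835 0.0034493856413311103
[320.37309541 296.278721  ] [320.37927834 303.5253569 ]
```

Call:
{"method": "apply_moves", "body": {"rot": [[0,0,0],[0,0,0],[0,0,0],[0,0,0],[0,0,0]], "linear": [[0.001,0.005,0],[0.001,0.005,0.03],[0.001,0.005,0.06],[0.001,0.005,0.08],[0.001,0.005,0.085]], "jaw": [0.1,0.1,0.1,0.1,0.1]}}

```text
time: 16.25
ee_pos: [0.5542, 0.1829, 0.103]
orientation: [[-0.908, 0.419, -0.002], [0.419, 0.908, -0.0], [0.002, -0.001, -1.0]]
ft_force: [-0.4, 0.3, -0.9]
grip_width: 0.0231
grip_force: 39.7
```

Call:
{"method": "apply_moves", "body": {"rot": [[0,0,0],[0,0,0],[0,0,0],[0,0,0]], "linear": [[0,0,0.015],[0,0,0.03],[0,0,0.045],[0,0,0.045]], "jaw": [0.1,0.1,0.1,0.1]}}

```text
time: 16.75
ee_pos: [0.5546, 0.183, 0.0858]
orientation: [[-0.908, 0.419, -0.001], [0.419, 0.908, -0.0], [0.001, -0.001, -1.0]]
ft_force: [0.2, 0.5, -1.1]
grip_width: 0.0226
grip_force: 39.7
```

Tip is about 28 mm down in the pack, with no force. Continue.

Call:
{"method": "apply_moves", "body": {"rot": [[0,0,0],[0,0,0],[0,0,0],[0,0,0]], "linear": [[0,0,0.015],[0,0,0.03],[0,0,0.04],[0,0,0.045]], "jaw": [0.1,0.1,0.1,0.1]}}

```text
time: 17.25
ee_pos: [0.5551, 0.183, 0.0681]
orientation: [[-0.908, 0.419, -0.0], [0.419, 0.908, -0.0], [0.0, -0.0, -1.0]]
ft_force: [-0.4, -0.9, -0.4]
grip_width: 0.0233
grip_force: 39.9
```

Call:
{"method": "apply_moves", "body": {"rot": [[0,0,0],[0,0,0]], "linear": [[0,0,0.004],[0,0,0.006]], "jaw": [0.1,0.1]}}

```text
time: 17.5
ee_pos: [0.5551, 0.1829, 0.0661]
orientation: [[-0.908, 0.419, -0.0], [0.419, 0.908, -0.0], [-0.0, -0.0, -1.0]]
ft_force: [0.0, -0.9, 0.4]
grip_width: 0.0228
grip_force: 39.9
```

Call:
{"method": "apply_moves", "body": {"rot": [[0,0,0],[0,0,0]], "linear": [[0,0,0.003],[0,0,0.005]], "jaw": [0.1,0.1]}}

```text
time: 17.75
ee_pos: [0.5552, 0.183, 0.0641]
orientation: [[-0.908, 0.419, 0.0], [0.419, 0.908, -0.0], [-0.0, -0.0, -1.0]]
ft_force: [-0.9, -1.1, -0.2]
grip_width: 0.023
grip_force: 39.9
```

Call:
{"method": "apply_moves", "body": {"rot": [[0,0,0],[0,0,0],[0,0,0],[0,0,0],[0,0,0],[0,0,0],[0,0,0],[0,0,0]], "linear": [[0,0,0],[0,0,0],[0,0,0],[0,0,0],[0,0,-0.05],[0,0,-0.15],[0,0,-0.3],[0,0,-0.3]], "jaw": [0.4,0.5,0.6,0.6,0.6,0.6,0.6,0.6]}}

```text
time: 18.75
ee_pos: [0.5597, 0.184, 0.191]
orientation: [[-0.908, 0.419, 0.014], [0.419, 0.908, 0.003], [-0.011, 0.008, -1.0]]
ft_force: [0.1, 0.8, -1.3]
grip_width: 0.0513
grip_force: 0.0
```

Call:
{"method": "apply_moves", "body": {"rot": [[0,0,0],[0,0,0],[0,0,0],[0,0,0]], "linear": [[0.15,0,0],[0.25,0,0],[0.25,0,0],[0.25,0,0]], "jaw": [0.6,0.6,0.6,0.6]}}

```text
time: 19.25
ee_pos: [0.4646, 0.2249, 0.1838]
orientation: [[-0.908, 0.419, 0.0], [0.419, 0.908, -0.0], [-0.0, -0.0, -1.0]]
ft_force: [-1.0, -0.5, 0.1]
grip_width: 0.0511
grip_force: 0.0
```

```bash
python3 -c "
from h import *
s=state();print(s['ee_pos'],s['time'])
f=lambda i,x,y,w,h:cv2.resize(i[y:y+h,x:x+w],(400,400*h//w),interpolation=cv2.INTER_CUBIC)
o=[]
for n,b in(('wrist',(240,220,150,160)),('side',(270,235,100,106))):
    p=get_image(n);o.append(f(p['image'],*b)[:420])
    for k,z in dict(plate_top_hole=.05,pin_grip=.082,pin_seat=.055).items():
        for r in spot_point(k,p)[:1]:
            print(n,k,round(r['confidence'],2),np.round(r['location'],1),np.round(atz(p,r['location'],z),4))
m=min(len(i) for i in o);cv2.imwrite('pics/m8.png',np.hstack([i[:m] for i in o]))
"
```

```text
[0.46460137 0.22490054 0.18382107] 19.25
wrist plate_top_hole 0.77 [310.6 343.7] [0.5576 0.1809 0.05  ]
wrist pin_grip 0.8 [310.1 361. ] [0.5529 0.1829 0.082 ]
wrist pin_seat 0.68 [317.5 343.3] [0.5568 0.1877 0.055 ]
side plate_top_hole 0.92 [318.4 304.3] [0.5597 0.1784 0.05  ]
side pin_grip 0.56 [320.3 295.9] [0.5549 0.181  0.082 ]
side pin_seat 0.8 [322.4 304. ] [0.5499 0.181  0.055 ]
```

View pics/m8.png

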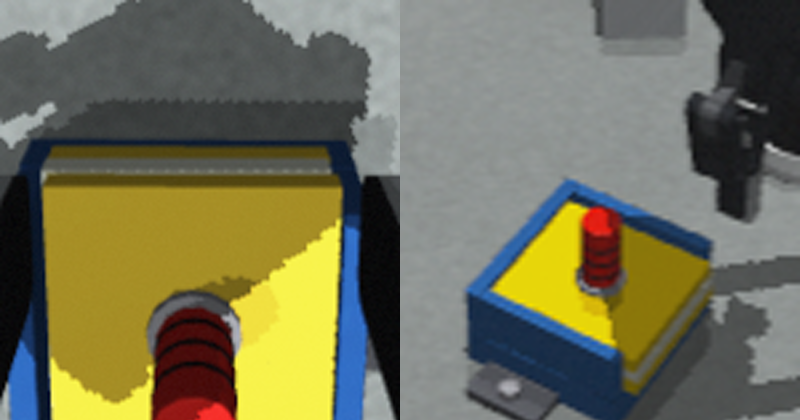

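```bash
python3 -c "
from plant import *
print(close_job())"
```

```text
the job is handed in; nothing more can be done
None
```

The job is handed in at about 19 s: in the last pictures all three plates are home and the red-handled pin stands upright through them with its collar on the top plate, released and clear of the arm; the judge's result was not reported back.

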